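# Swap the tin behind the canisters

### The arm

A 6-joint arm with a two-finger parallel gripper is mounted at the origin on the work surface. World frame = base frame: x ahead of the robot, y to its left, z up, the work surface at z = 0. Lengths are in m, angles in degrees, forces in N, time in s.
With the tool pointing down it reaches from about 0.3 to 0.75 m from the base axis. Payload 8.5 kg.
Tool frame: the origin (TCP) lies midway between the tips of the shut fingers; the grasp point (between the pads) lies 19 mm behind it (env.hold_point_z is the distance from the TCP to the grasp point, in m); z points along the fingers, y is the line along which they close (so a half turn about z gives the same grasp; the last joint's range is limited). The gripper opens to 85 mm and grips with 20 to 120 N. Pads are 22 mm wide; open, the fingers measure 114 mm over their backs; the gripper's body (76 mm by 85 mm) begins 54 mm behind the grasp point. The pads swing forward as they close: fully open they stand 13 mm farther back than shut.
Start: joints at [-83.497, 21.807, 74.336, -0, 83.858, -12.336], TCP at [0.178, -0.521, 0.231] pointing down, gripper open.
Joint ranges: [-178.18, 178.18], [-50.72, 133.34], [12.68, 142.11], [-81.47, 261.47], [9.98, 163.14], [-165.26, 165.26]. Speed limits (degrees/s): [136.94, 136.94, 180, 180, 180, 180].

### API

Orientations are given as a 3x3 rotation matrix whose columns are the frame's x, y, z axes.
In Python, from rig import observe, get_image, camera_info, env gives the robot as it stands.
- The arm moves only by the tool drive_tool, never from a script. Its arguments are lists of equal length, an entry for each row: "offset": the shift along the tool's x, y, z in units of 40 mm (1.0 is 40 mm), a list of three; "turn": the turn, a rotation vector about the tool's x, y, z in units of 6 degrees (1.0 is 6 degrees), a list of three; "hand": the opening, from 0 (shut) to 1 (fully open). A call has exactly 10 rows; each row shifts and turns the commanded pose from where the row before left it, along the tool's axes as they then stand; what a row does not reach is not made up. A row lasts 1/8 s, in which the tool goes at most 62.5 mm and 10.7 degrees, less where a joint would pass 70% of its speed; a pose out of reach is approached as far as the arm can. A call is refused whole if a number of a shift passes 1 or a number of a turn 1, either way. A call with a gripper value outside its range is refused whole. The fingers move at their own pace and stop on an object; "newtons" is the grip in N (left out, the last holds). Time passes only in rows, so rows that do not move let the fingers close, or fill a call up. It gives the time, the measured TCP pose, the force, the opening and the grip force at its end, in the units of the state.
- observe(): the state, without advancing time (a new reading comes with each control period).
- get_image(name): name is "scene" or "top" or "wrist"; returns the picture (400x640x3 uint8, blue, green, red); there is no depth.
- camera_info(name): a dict with "fx", "fy", "cx", "cy" (pixels), "world_to_cam" (4x4, takes a point from world to camera coordinates). Camera axes: x right, y down, z forward; pixel columns grow to the right and rows downward; lengths in m; the calibration is good to about 2 mm. A picture is of the moment at which its call begins: read the wrist's pose just before it. camera_info takes no time and is no camera call; for the wrist camera it gives the pose at the moment of the call.
- env.close_job(): hands the job in; it is judged then, once.
The state is a dict: "time_s": time; "q": joint angles; "qvel": joint speeds; "joint_efforts": joint torques, N m; "position": TCP position; "tool_rot": TCP orientation; "ft_force": force on the tool from outside, world axes, zero at the start; "wrist_torque": the same for the moment, N m; "grip_width": finger opening in m; "gripper_force": force on a finger pad.
Only numpy, scipy, OpenCV 4.12 (cv2) and the standard library are available. Lean on these libraries where they do the work, as an engineer would, in place of code of your own. Each camera call takes 0.05 s, during which the arm holds its last target. There are 200 camera calls.

### The job

Take the red and the yellow canister out of the small cardboard carton and stand them both on the wooden board, then fetch the green tin from behind them and stand it in the black baking tray, and stand the blue tin in the carton where the green one stood. Last, put the two canisters back in front of it, each squarely on the pad of its own colour. Keep canisters and tins upright all along.

Things in the scene. Friction and masses are not known exactly. Their poses are not given: they have to be found in the camera images.
- carton: small open cardboard carton, fixed: 150 mm (x) by 180 mm (y) outside, walls 5 mm thick and 45 mm high, floor 5 mm thick, a flap hanging outside on its -x side (look only). Origin: centre of its underside; its -x side faces the robot, more or less. Back place for a tin: tin centre at carton x = +35 mm, y = 0, length along carton y; there the tin stands 11 mm behind the canisters and 15 mm from the inside of the +x wall
- pad_red: flat red square, 74 x 74 x 3 mm, fixed on the floor of the carton near its -x wall, with its sides parallel to the carton's; the home of the red canister. At carton x = -28 mm and y = +40 or -40 mm (which side varies). Origin: centre of its underside; its top is 3 mm above that
- pad_yellow: flat yellow square, 74 x 74 x 3 mm, fixed on the floor of the carton near its -x wall, with its sides parallel to the carton's; the home of the yellow canister. At carton x = -28 mm and y = +40 or -40 mm (which side varies). Origin: centre of its underside; its top is 3 mm above that
- canister_red: square storage canister with a red body, 64 x 64 mm and 76 mm high, lid of the same colour to 86 mm, round wooden knob on top (30 mm diameter, from 86 to 122 mm above the underside); about 0.3 kg, loose. Origin: centre of its underside, z up, x and y square to its sides. At the start it stands squarely on the pad of its colour; the two canisters are 16 mm apart
- canister_yellow: square storage canister with a yellow body, 64 x 64 mm and 76 mm high, lid of the same colour to 86 mm, round wooden knob on top (30 mm diameter, from 86 to 122 mm above the underside); about 0.3 kg, loose. Origin: centre of its underside, z up, x and y square to its sides. At the start it stands squarely on the pad of its colour; the two canisters are 16 mm apart
- tin_green: upright green tin, 40 mm thick (its x), 120 mm long (its y), 95 mm high (its z), white stripe on top, about 0.25 kg, loose. Origin: centre of its underside. At the start it stands in the back place of the carton, the canisters too close for a finger on its near side
- tin_blue: upright blue tin, 40 mm thick (its x), 120 mm long (its y), 95 mm high (its z), white stripe on top, about 0.25 kg, loose. Origin: centre of its underside. At the start it stands on the table between the robot and the carton
- tray: low black baking tray with bright steel ends, fixed, on the table at one side: 80 mm (x) by 160 mm (y) outside, 70 by 150 mm inside, rim 18 mm high, floor 5 mm thick. Origin: centre of its underside. A tin fits in upright, its length along the tray's y
- board: wooden chopping board, fixed, on the table at the other side: 230 mm (x) by 140 mm (y), 14 mm thick, with room for two canisters side by side along x. Origin: centre of its underside; its top is 14 mm above that
Things that resemble listed ones, but are neither listed nor needed, are in the scene too. There is more than one size of the canister_yellow; the one meant has the size given above. Several things have the shape of the tray; the one meant has the colours described above.

How it is judged:
By the outcome, as a careful person would: the job done as asked, in the order asked, and still so for the second after the job is handed in, with the robot touching nothing.
It also fails if it takes over 134 s, if anything falls off the work surface, if the arm or the gripper's body presses on something with over 40 N, if the wrist force passes 120 N, or if a joint passes its speed limit or range.

## Working session

There is one attempt and no reset: what is moved stays moved. The work goes in short steps, Python scripts to look and compute and a tool call to move; the robot and the scene stay as the last step left them, time stands still between calls to the robot, and variables do not carry over. Pictures are saved under pics/ and viewed, at most 14 in all, crops included, and the job is handed in when it is done.

Besides the shell and the picture viewer there is one more tool, called after "Call:" as a command line: name --argument value ..., lists and objects as JSON in quotes. drive_tool: Moves the arm, as the interface text tells. Its arguments: {"type":"object","properties":{"offset":{"type":"array"},"turn":{"type":"array"},"hand":{"type":"array"},"newtons":{"type":"number"}},"required":["offset","turn","hand"]}

```bash
mkdir -p pics; ls; python3 - <<'E'
from rig import observe,get_image,camera_info,env
import cv2
for n in("scene","top"):
    cv2.imwrite(f"pics/{n}0.png",get_image(n)); c=camera_info(n); print(n,c)
s=observe();print(s,env.hold_point_z)
E
```

```text
pics
scene {'fx': 432.6532876414515, 'fy': 432.6532876414515, 'cx': 314.5424423540047, 'cy': 204.36138958307757, 'world_to_cam': array([[ 0.47896053,  0.87774902, -0.01238827, -0.29203192],
       [ 0.72438855, -0.40316897, -0.55921017, -0.39556424],
       [-0.49584074,  0.25886568, -0.82893336,  1.32069269],
       [ 0.        ,  0.        ,  0.        ,  1.        ]])}
top {'fx': 469.4018846137376, 'fy': 469.4018846137376, 'cx': 317.0301084130773, 'cy': 196.93626959242735, 'world_to_cam': array([[ 0.00296355, -0.99948696,  0.03189102, -0.02627476],
       [-0.99746998, -0.00521971, -0.07089707,  0.596489  ],
       [ 0.07102716, -0.03160023, -0.9969737 ,  1.16186885],
       [ 0.        ,  0.        ,  0.        ,  1.        ]])}
{'time_s': 0.1, 'q': array([-8.34972936e+01,  2.18395076e+01,  7.43800837e+01, -4.98568539e-04,
        8.38574402e+01, -1.23348358e+01]), 'qvel': array([ 0.01422648, -0.04822736, -0.15517399, -0.04292762,  0.03290398,
        0.07474729]), 'joint_efforts': array([ 4.56239170e-03, -4.49220622e+01, -2.31657940e+01, -7.84246890e-05,
        3.60116486e-03,  4.53742166e-05]), 'position': array([ 0.1775612 , -0.52027387,  0.23075316]), 'tool_rot': array([[ 9.46437617e-01,  3.22886686e-01, -1.60855379e-04],
       [ 3.22886605e-01, -9.46436717e-01,  1.33482224e-03],
       [ 2.78756892e-04, -1.31526403e-03, -9.99999096e-01]]), 'ft_force': array([ 0.26696447, -0.44251961,  1.01523464]), 'wrist_torque': array([ 0.04692941,  0.03891495, -0.01281297]), 'gripper_force': 0.0, 'grip_width': 0.08541918938215072} 0.0187
```

View pics/scene0.png

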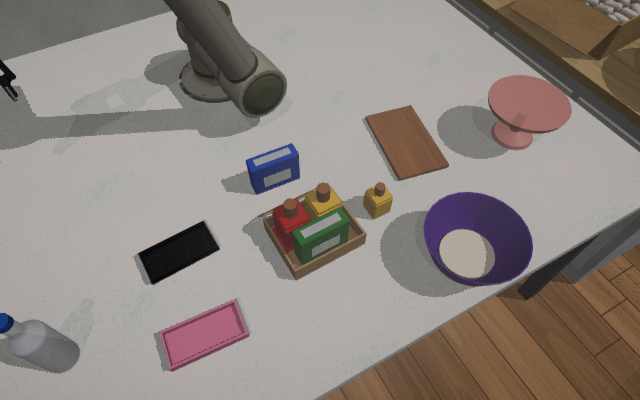

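View pics/top0.png

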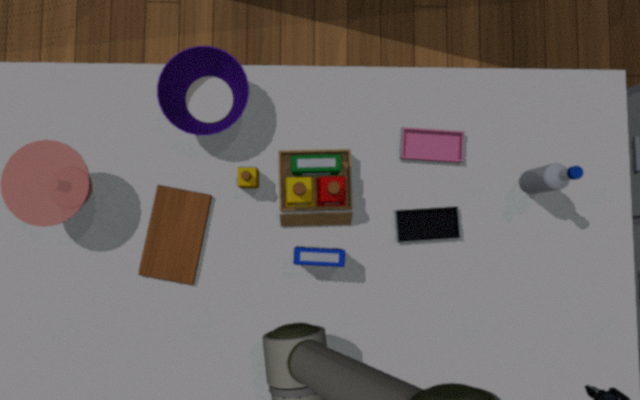

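Top view: the carton is at about (315,187). There are two yellow canisters: a large one at (299,191) in the carton and a small one at (248,177) outside it. The one in the carton is meant, as its width matches the red at (332,190). There are two tray-shaped things: a black one at (428,224) and a pink one at (432,146). The black one fits the colours. The board is at (176,235) and the blue tin at (319,257). Next I confirm this in a crop and measure.

```bash
cat > h.py <<'E'
import numpy as np,cv2
from rig import observe,get_image,camera_info,env
def bp(c,px,z):
    M=c["world_to_cam"];R,t=M[:3,:3],M[:3,3];o=-R.T@t
    px=np.atleast_2d(np.asarray(px,float))
    d=np.c_[(px[:,0]-c["cx"])/c["fx"],(px[:,1]-c["cy"])/c["fy"],np.ones(len(px))]@R
    return (o+d*((z-o[2])/d[:,2])[:,None])[:,:2]
def proj(c,P):
    P=np.atleast_2d(P);q=P@c["world_to_cam"][:3,:3].T+c["world_to_cam"][:3,3]
    return np.c_[q[:,0]/q[:,2]*c["fx"]+c["cx"],q[:,1]/q[:,2]*c["fy"]+c["cy"]]
def rect(c,mask,z,roi):
    x0,y0,x1,y1=roi;m=np.zeros_like(mask);m[y0:y1,x0:x1]=mask[y0:y1,x0:x1]
    cs,_=cv2.findContours(m,cv2.RETR_EXTERNAL,cv2.CHAIN_APPROX_NONE)
    k=max(cs,key=cv2.contourArea)[:,0].astype(float)
    w=bp(c,k,z)*1000
    (cx,cy),(a,b),th=cv2.minAreaRect(w.astype(np.float32))
    if a>b:a,b,th=b,a,th+90   # th: direction of short axis (object's x) from world x? a is along th
    return np.round([cx,cy,a,b,(th+90)%180-90],1)
E
python3 - <<'E'
from h import *
im=cv2.imread("pics/top0.png");c=camera_info("top")
H=cv2.cvtColor(im,cv2.COLOR_BGR2HSV)
def m(lo,hi):return cv2.inRange(H,lo,hi)
print("board",rect(c,m((3,60,40),(20,255,220)),.014,(130,175,225,295)))
print("tray",rect(c,m((0,0,0),(180,255,70)),.018,(385,195,470,255)))
print("blue top+",rect(c,m((105,120,40),(130,255,255)),.095,(280,235,360,280)))
print("green",rect(c,m((45,80,30),(85,255,255)),.095,(280,140,360,185)))
print("carton",rect(c,m((8,40,50),(25,255,255)),.045,(270,140,360,235)))
print("red",rect(c,m((0,150,80),(5,255,255)),.086,(315,165,350,215)))
print("yel",rect(c,m((20,150,80),(35,255,255)),.086,(280,165,320,215)))
print(bp(c,[(299,187),(333,187)],.122), bp(c,[(319,257),(316,163)],.095))
cv2.imwrite("pics/crop0.png",cv2.resize(im[130:290,130:480],None,fx=2.25,fy=2.25,interpolation=cv2.INTER_CUBIC))
E
```

```text
board [501.7 330.8 138.9 227.4  79.3]
tray [ 529.4 -304.5   79.6  157.1    3.9]
blue top+ [451.5 -26.6  40.1 118.5  -3. ]
green [ 6.687e+02 -1.900e+01  5.020e+01  1.190e+02  5.000e-01]
carton [638.  -17.7 151.7 179.6   1.7]
red [ 6.125e+02 -5.760e+01  6.000e+01  6.240e+01  3.000e-01]
yel [605.2  21.2  69.4  75.4 -87.2]
[[ 0.61220468  0.02104211]
 [ 0.61266924 -0.057531  ]] [[ 0.45028064 -0.02654046]
 [ 0.67219944 -0.0188147 ]]
```

View pics/crop0.png

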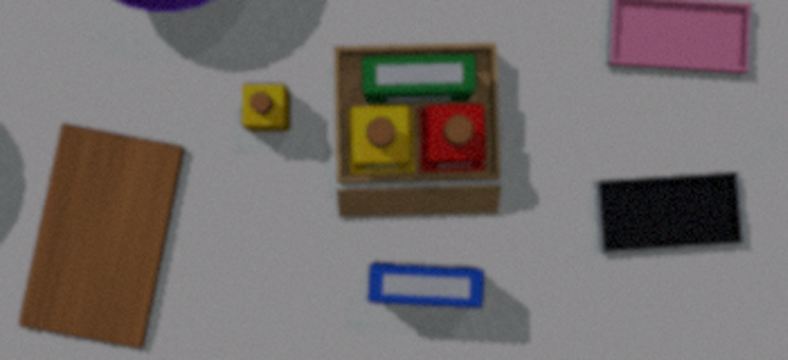

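The crop confirms it: the carton's yellow canister (380,135 in the crop) is the large one, and the black tray is at (670,212). I'm moving above the carton for a wrist view.

Call:
drive_tool --offset '[[0,0,-0.3],[0,0,-0.3],[0,0,-0.3],[0.8,-1,0],[0.8,-1,0],[0.8,-1,0],[0.8,-1,0],[0.8,-1,0],[0.8,-1,0],[0.8,-1,0]]' --turn '[[0,0,1],[0,0,1],[0,0,1],[0,0,0],[0,0,0],[0,0,0],[0,0,0],[0,0,0],[0,0,0],[0,0,0]]' --hand '[0.6,0.6,0.6,0.6,0.6,0.6,0.6,0.6,0.6,0.6]' --newtons 40

```text
time_s: 1.35
position: [0.3982, -0.2357, 0.2672]
tool_rot: [[1.0, 0.014, -0.0], [0.014, -1.0, 0.0], [-0.0, -0.0, -1.0]]
ft_force: [0.8, -0.5, 0.4]
grip_width: 0.0513
gripper_force: 0.0
```

Call:
drive_tool --offset '[[0.8,-0.9,0],[0.8,-0.9,0],[0.8,-0.9,0],[0.8,-0.9,0],[0.8,-0.9,0],[0.5,-0.9,0],[0,0,0],[0,0,0],[0,0,0],[0,0,0]]' --turn '[[0,0,0],[0,0,0],[0,0,0],[0,0,0],[0,0,0],[0,0,0],[0,0,0],[0,0,0],[0,0,0],[0,0,0]]' --hand '[0.6,0.6,0.6,0.6,0.6,0.6,0.6,0.6,0.6,0.6]'

```text
time_s: 2.6
position: [0.574, -0.0194, 0.2675]
tool_rot: [[1.0, 0.013, 0.0], [0.013, -1.0, -0.0], [0.0, 0.0, -1.0]]
ft_force: [0.7, -0.4, -0.4]
grip_width: 0.051
gripper_force: 0.0
```

```bash
python3 - <<'E'
from h import *
import pickle
s=observe();c=camera_info("wrist");im=get_image("wrist")
print(s["time_s"],s["position"],s["tool_rot"].round(4),s["grip_width"]);cv2.imwrite("pics/w1.png",im);pickle.dump(c,open("w1.pkl","wb"))
E
```

```text
2.6 [ 0.57403497 -0.01942028  0.26746329] [[ 9.999e-01  1.340e-02  1.000e-04]
 [ 1.340e-02 -9.999e-01 -1.000e-04]
 [ 1.000e-04  1.000e-04 -1.000e+00]] 0.05099184059159458
```

View pics/w1.png

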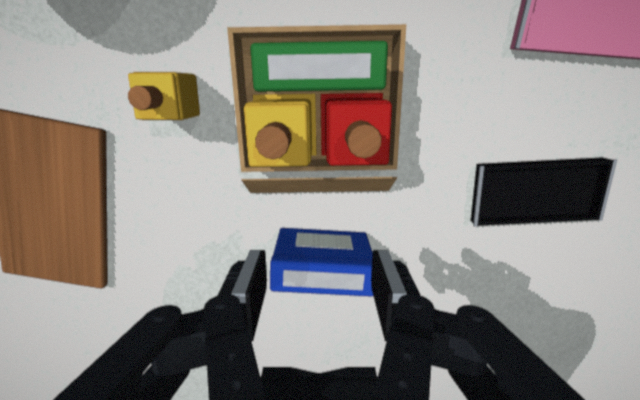

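The wrist view shows the whole carton: rim corners at (229,27) and (406,25), yellow knob at (272,141), red knob at (363,140), green stripe at (319,67), and the black tray at (543,192).

```bash
python3 - <<'E'
from h import *
import pickle
im=cv2.imread("pics/w1.png");c=pickle.load(open("w1.pkl","rb"));H=cv2.cvtColor(im,cv2.COLOR_BGR2HSV)
m=lambda lo,hi:cv2.inRange(H,lo,hi)
wh=m((0,0,140),(180,60,255))
print("stripe",rect(c,wh,.100,(262,48,378,84)))
print("rim back corners",(bp(c,[(229.5,27),(405.5,25)],.045)*1000).round(1))
for n,roi in(("yk",(250,115,298,163)),("rk",(343,118,386,163))):
    print(n,rect(c,m((5,60,40),(17,215,255)),.130,roi))
print("yel",rect(c,m((20,120,60),(35,255,255)),.094,(240,90,318,170)))
print("red",rect(c,cv2.bitwise_or(m((0,150,60),(5,255,255)),m((174,150,60),(180,255,255))),.094,(316,90,395,170)))
print("tray",rect(c,m((0,0,0),(180,255,60)),.018,(465,150,622,232)))
print("trayfront rim pts",(bp(c,[(482,162),(475,224),(613,158),(603,219)],.018)*1000).round(1))
print("board R edge pts",(bp(c,[(104,128),(104,287)],.014)*1000).round(1))
E
```

```text
stripe [672.2 -17.7  20.6  90.5   1.7]
rim back corners [[ 710.1   72.6]
 [ 714.5 -103.9]]
yk [611.1  21.1  27.6  31.2  63. ]
rk [612.8 -55.5  28.8  33.4 -36.2]
yel [613.8  19.   69.4  70.1 -89.2]
red [616.  -53.7  66.7  68.2 -88.6]
tray [ 531.7 -298.7   81.9  165.7    3.8]
trayfront rim pts [[ 569.7 -219.3]
 [ 487.  -224.8]
 [ 577.  -378.6]
 [ 496.4 -390.3]]
board R edge pts [[603.8 238.4]
 [380.8 282.6]]
```

Call:
drive_tool --offset '[[0,0,0],[0.48,0.47,0.4],[0.48,0.47,0.6],[0,0,0.8],[0,0,0.8],[0,0,0.6],[0,0,0.5],[0,0,0.3],[0,0,0.24],[0,0,0]]' --turn '[[0,0,0.13],[0,0,0],[0,0,0],[0,0,0],[0,0,0],[0,0,0],[0,0,0],[0,0,0],[0,0,0],[0,0,0]]' --hand '[0.6,0.6,0.6,0.6,0.6,0.6,0.6,0.6,0.6,0.6]'

```text
time_s: 3.9
position: [0.6126, -0.0562, 0.0975]
tool_rot: [[1.0, 0.001, -0.001], [0.001, -1.0, 0.0], [-0.001, -0.0, -1.0]]
ft_force: [0.6, 0.0, -0.2]
grip_width: 0.0512
gripper_force: 0.0
```

Call:
drive_tool --offset '[[0,0,0],[0,0,0],[0,0,0],[0,0,0],[0,0,0],[0,0,0],[0,0,0],[0,0,0],[0,0,0],[0,0,0]]' --turn '[[0,0,0],[0,0,0],[0,0,0],[0,0,0],[0,0,0],[0,0,0],[0,0,0],[0,0,0],[0,0,0],[0,0,0]]' --hand '[0.2,0.2,0.2,0.2,0.2,0.2,0.2,0.2,0.2,0.2]'

```text
time_s: 5.15
position: [0.6131, -0.0564, 0.0984]
tool_rot: [[1.0, 0.001, 0.001], [0.001, -1.0, -0.001], [0.001, 0.001, -1.0]]
ft_force: [0.4, -1.6, 6.1]
grip_width: 0.0286
gripper_force: 40.4
```

Call:
drive_tool --offset '[[0,0,-0.3],[0,0,-0.6],[0,0,-0.8],[0,0,-0.8],[0,0,-0.8],[0,0,-0.45],[0,-0.5,0],[-0.2,-0.8,0],[-0.2,-0.9,0],[-0.2,-0.9,0]]' --turn '[[0,0,0],[0,0,0],[0,0,0],[0,0,0],[0,0,0],[0,0,0],[0,0,0],[0,0,0],[0,0,0],[0,0,0]]' --hand '[0.2,0.2,0.2,0.2,0.2,0.2,0.2,0.2,0.2,0.2]'

```text
time_s: 6.4
position: [0.5874, 0.0701, 0.2464]
tool_rot: [[1.0, 0.002, -0.003], [0.002, -1.0, 0.001], [-0.003, -0.001, -1.0]]
ft_force: [0.7, -0.5, -3.3]
grip_width: 0.029
gripper_force: 40.1
```

Call:
drive_tool --offset '[[-0.2,-1,0],[-0.2,-1,0],[-0.2,-1,0],[-0.2,-1,0],[-0.13,-0.9,0],[0,-0.8,0],[0,-0.61,0],[0,0,0.5],[0,0,0.8],[0,0,0.7]]' --turn '[[0,0,0],[0,0,0],[0,0,0],[0,0,0],[0,0,0],[0,0,0],[0,0,0],[0,0,0],[0,0,0],[0,0,0]]' --hand '[0.2,0.2,0.2,0.2,0.2,0.2,0.2,0.2,0.2,0.2]'

```text
time_s: 7.65
position: [0.5494, 0.321, 0.1653]
tool_rot: [[1.0, 0.002, -0.003], [0.002, -1.0, -0.001], [-0.003, 0.001, -1.0]]
ft_force: [-0.2, 0.7, -3.5]
grip_width: 0.0288
gripper_force: 40.2
```

```bash
python3 - <<'E'
from h import *
s=observe();print(s["position"],s["gripper_force"],s["ft_force"])
a=get_image("scene")[60:260,240:480];b=get_image("wrist")
cv2.imwrite("pics/m2.png",np.hstack([cv2.resize(a,(480,400)),cv2.resize(b,(320,200),interpolation=3).repeat(2,0)[:400]]))
E
```

```text
[0.54941473 0.32102327 0.1652726 ] 40.19371032714844 [-0.20484663  0.65563595 -3.5028861 ]
```

View pics/m2.png

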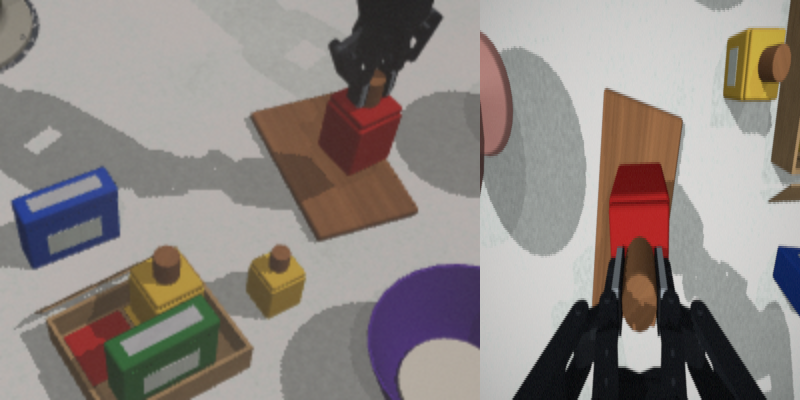

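The canister hangs upright over the board; I'll set it down.

Call:
drive_tool --offset '[[0,0,0.5],[0,0,0.4],[0,0,0.3],[0,0,0.2],[0,0,0.1],[0,0,0],[0,0,0],[0,0,0],[0,0,0],[0,0,0]]' --turn '[[0,0,0],[0,0,0],[0,0,0],[0,0,0],[0,0,0],[0,0,0],[0,0,0],[0,0,0],[0,0,0],[0,0,0]]' --hand '[0.2,0.2,0.2,0.2,0.2,0.2,0.2,0.5,0.6,0.6]'

```text
time_s: 9.0
position: [0.5513, 0.3202, 0.1081]
tool_rot: [[1.0, 0.001, 0.001], [0.001, -1.0, 0.0], [0.001, -0.0, -1.0]]
ft_force: [0.6, -0.0, -0.5]
grip_width: 0.0512
gripper_force: 0.0
```

Call:
drive_tool --offset '[[0,0,-0.6],[0,0,-0.8],[0,0,-0.6],[0.2,0.6,0],[0.2,0.9,0],[0.2,1,0],[0.2,1,0],[0.2,1,0],[0.2,1,0],[0.3,1,0]]' --turn '[[0,0,0],[0,0,0],[0,0,0],[0,0,0],[0,0,0],[0,0,0],[0,0,0],[0,0,0],[0,0,0],[0,0,0]]' --hand '[0.6,0.6,0.6,0.6,0.6,0.6,0.6,0.6,0.6,0.6]'

```text
time_s: 10.25
position: [0.6115, 0.0589, 0.1881]
tool_rot: [[1.0, 0.001, 0.0], [0.001, -1.0, -0.0], [0.0, 0.0, -1.0]]
ft_force: [-0.4, 0.6, 1.6]
grip_width: 0.051
gripper_force: 0.0
```

Call:
drive_tool --offset '[[0,0.6,0],[0,0.38,0],[0,0,0],[0,0,0.5],[0,0,0.6],[0,0,0.2],[0,0,0],[0,0,0],[0,0,0],[0,0,0]]' --turn '[[0,0,0],[0,0,0],[0,0,0],[0,0,0],[0,0,0],[0,0,0],[0,0,0],[0,0,0],[0,0,0],[0,0,0]]' --hand '[0.6,0.6,0.6,0.6,0.6,0.6,0.6,0.6,0.6,0.6]'

```text
time_s: 11.5
position: [0.6116, 0.021, 0.1362]
tool_rot: [[1.0, 0.001, 0.001], [0.001, -1.0, -0.0], [0.001, 0.0, -1.0]]
ft_force: [0.1, 0.4, 0.1]
grip_width: 0.051
gripper_force: 0.0
```

Down 38 mm (0.95), then grip.

Call:
drive_tool --offset '[[0,0,0.4],[0,0,0.35],[0,0,0.2],[0,0,0],[0,0,0],[0,0,0],[0,0,0],[0,0,0],[0,0,0],[0,0,0]]' --turn '[[0,0,0],[0,0,0],[0,0,0],[0,0,0],[0,0,0],[0,0,0],[0,0,0],[0,0,0],[0,0,0],[0,0,0]]' --hand '[0.6,0.6,0.6,0.6,0.2,0.2,0.2,0.2,0.2,0.2]'

```text
time_s: 12.75
position: [0.6117, 0.021, 0.0982]
tool_rot: [[1.0, 0.001, 0.001], [0.001, -1.0, -0.0], [0.001, 0.0, -1.0]]
ft_force: [0.7, 1.6, 5.4]
grip_width: 0.0288
gripper_force: 40.0
```

Call:
drive_tool --offset '[[0,0,-0.3],[0,0,-0.7],[0,0,-0.8],[0,0,-0.8],[0,0,-0.4],[-0.3,-0.5,0],[-0.5,-0.9,0],[-0.5,-0.9,0],[-0.5,-0.9,0],[-0.5,-0.9,0]]' --turn '[[0,0,0],[0,0,0],[0,0,0],[0,0,0],[0,0,0],[0,0,0],[0,0,0],[0,0,0],[0,0,0],[0,0,0]]' --hand '[0.2,0.2,0.2,0.2,0.2,0.2,0.2,0.2,0.2,0.2]'

```text
time_s: 14.0
position: [0.5171, 0.1866, 0.2168]
tool_rot: [[1.0, 0.001, -0.003], [0.001, -1.0, -0.0], [-0.003, 0.0, -1.0]]
ft_force: [-0.5, -1.0, -3.1]
grip_width: 0.0286
gripper_force: 40.0
```

Call:
drive_tool --offset '[[-0.5,-0.9,0],[-0.5,-0.9,0],[-0.4,-0.9,0],[-0.2,-0.7,0],[-0.05,-0.48,0],[0,0,0.4],[0,0,0.8],[0,0,0.8],[0,0,0],[0,0,0]]' --turn '[[0,0,0],[0,0,0],[0,0,0],[0,0,0],[0,0,0],[0,0,0],[0,0,0],[0,0,0],[0,0,0],[0,0,0]]' --hand '[0.2,0.2,0.2,0.2,0.2,0.2,0.2,0.2,0.2,0.2]'

```text
time_s: 15.25
position: [0.4536, 0.3402, 0.1388]
tool_rot: [[1.0, 0.001, 0.001], [0.001, -1.0, 0.001], [0.001, -0.001, -1.0]]
ft_force: [-0.1, 0.0, -2.4]
grip_width: 0.0289
gripper_force: 40.2
```

Call:
drive_tool --offset '[[0,0,0.4],[0,0,0.3],[0,0,0.13],[0,0,0],[0,0,0],[0,0,0],[0,0,0],[0,0,-0.5],[0,0,-0.8],[0,0,-0.8]]' --turn '[[0,0,0],[0,0,0],[0,0,0],[0,0,0],[0,0,0],[0,0,0],[0,0,0],[0,0,0],[0,0,0],[0,0,0]]' --hand '[0.2,0.2,0.2,0.2,0.5,0.6,0.6,0.6,0.6,0.6]'

```text
time_s: 16.5
position: [0.4531, 0.34, 0.1896]
tool_rot: [[1.0, 0.001, 0.0], [0.001, -1.0, 0.0], [0.0, -0.0, -1.0]]
ft_force: [0.1, 0.5, -0.5]
grip_width: 0.051
gripper_force: 0.0
```

Call:
drive_tool --offset '[[0.4,0.7,0],[0.6,0.95,0],[0.6,0.95,0],[0.6,0.95,0],[0.6,0.95,0],[0.6,0.95,0],[0.6,0.95,0],[0.6,0.95,0],[0.5,0.9,0],[0.39,0.68,0]]' --turn '[[0,0,0],[0,0,0],[0,0,0],[0,0,0],[0,0,0],[0,0,0],[0,0,0],[0,0,0],[0,0,0],[0,0,0]]' --hand '[0.75,0.75,0.75,0.75,0.75,0.75,0.75,0.75,0.75,0.75]'

```text
time_s: 17.75
position: [0.6737, -0.0186, 0.1884]
tool_rot: [[1.0, 0.0, 0.0], [0.0, -1.0, -0.0], [0.0, 0.0, -1.0]]
ft_force: [-0.4, 1.2, -0.3]
grip_width: 0.0641
gripper_force: 0.0
```

Call:
drive_tool --offset '[[0,0,0],[0,0,0],[0,0,0],[0,0,0],[0,0,0],[0,0,0],[0,0,0],[0,0,0],[0,0,0],[0,0,0]]' --turn '[[0,0,-1],[0,0,-1],[0,0,-1],[0,0,-1],[0,0,-1],[0,0,-1],[0,0,-1],[0,0,-1],[0,0,-1],[0,0,-1]]' --hand '[0.75,0.75,0.75,0.75,0.75,0.75,0.75,0.75,0.75,0.75]'

```text
time_s: 19.0
position: [0.6731, -0.017, 0.1886]
tool_rot: [[0.496, 0.868, 0.0], [0.868, -0.496, -0.0], [-0.0, 0.0, -1.0]]
ft_force: [-0.1, 0.9, 0.5]
grip_width: 0.064
gripper_force: 0.0
```

Call:
drive_tool --offset '[[0,0,0],[0,0,0],[0,0,0],[0,0,0],[0,0,0],[0,0,0],[0,0,0.3],[0,0,0.5],[0,0,0.3],[0,0,0]]' --turn '[[0,0,-1],[0,0,-1],[0,0,-1],[0,0,-1],[0,0,-1],[0,0,-0.24],[0,0,0],[0,0,0],[0,0,0],[0,0,0]]' --hand '[0.75,0.75,0.75,0.75,0.75,0.75,0.75,0.75,0.75,0.75]'

```text
time_s: 20.25
position: [0.6727, -0.0169, 0.1433]
tool_rot: [[-0.025, 1.0, -0.002], [1.0, 0.025, 0.0], [0.001, -0.002, -1.0]]
ft_force: [0.0, 0.2, 0.5]
grip_width: 0.0641
gripper_force: 0.0
```

```bash
python3 - <<'E'
from h import *
s=observe();print(s["position"],s["tool_rot"].round(3),s["grip_width"])
c=camera_info("top");im=get_image("top");cv2.imwrite("pics/top3.png",im)
H=cv2.cvtColor(im,cv2.COLOR_BGR2HSV);m=lambda lo,hi:cv2.inRange(H,lo,hi)
a=cv2.resize(im[130:300,130:290],None,fx=2.3,fy=2.3);b=cv2.resize(get_image("wrist"),None,fx=.66,fy=.66)
w=np.zeros((max(a.shape[0],b.shape[0]),a.shape[1]+b.shape[1],3),np.uint8);w[:a.shape[0],:a.shape[1]]=a;w[:b.shape[0],a.shape[1]:]=b
cv2.imwrite("pics/m3.png",w);print(w.shape)
E
```

```text
[ 0.67267615 -0.01692106  0.14330301] [[-0.025  1.    -0.002]
 [ 1.     0.025  0.   ]
 [ 0.001 -0.002 -1.   ]] 0.06411047006050173
(391, 790, 3)
```

View pics/m3.png

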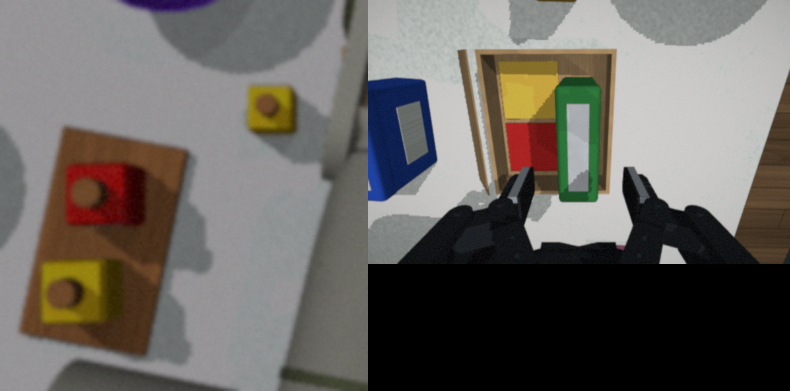

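Both canisters stand on the board, and the green tin lies centred between the fingers. Next: descend and grip.

Call:
drive_tool --offset '[[0,0,0.4],[0,0,0.5],[0,0,0.5],[0,0,0.4],[0,0,0.23],[0,0,0],[0,0,0],[0,0,0],[0,0,0],[0,0,0]]' --turn '[[0,0,0],[0,0,0],[0,0,0],[0,0,0],[0,0,0],[0,0,0],[0,0,0],[0,0,0],[0,0,0],[0,0,0]]' --hand '[0.75,0.75,0.75,0.75,0.75,0.75,0.35,0.35,0.35,0.35]'

```text
time_s: 21.6
position: [0.6734, -0.017, 0.0642]
tool_rot: [[-0.026, 1.0, 0.001], [1.0, 0.026, -0.0], [-0.0, 0.001, -1.0]]
ft_force: [-1.4, 0.3, 5.9]
grip_width: 0.0397
gripper_force: 41.8
```

Call:
drive_tool --offset '[[0,0,0],[0,0,0],[0,0,0],[0,0,0],[0,0,-0.3],[0,0,-0.6],[0,0,-0.8],[0,0,-0.3],[0,0,0],[0,0,0]]' --turn '[[0,0,0],[0,0,0],[0,0,0],[0,0,0],[0,0,0],[0,0,0],[0,0,0],[0,0,0],[0,0,0],[0,0,0]]' --hand '[0.35,0.35,0.35,0.35,0.35,0.35,0.35,0.35,0.35,0.35]' --newtons 50

```text
time_s: 22.85
position: [0.6725, -0.0169, 0.1417]
tool_rot: [[-0.026, 1.0, -0.003], [1.0, 0.026, 0.001], [0.001, -0.003, -1.0]]
ft_force: [0.4, 0.6, -3.7]
grip_width: 0.0395
gripper_force: 51.2
```

Call:
drive_tool --offset '[[-0.4,-0.2,-0.2],[-0.8,-0.4,0],[-0.9,-0.5,0],[-0.9,-0.5,0],[-0.9,-0.5,0],[-0.9,-0.5,0],[-0.9,-0.5,0],[-0.8,-0.4,0],[-0.56,-0.22,0.2],[0,0,0]]' --turn '[[0,0,0],[0,0,0],[0,0,0],[0,0,0],[0,0,0],[0,0,0],[0,0,0],[0,0,0],[0,0,0],[0,0,-0.42]]' --hand '[0.35,0.35,0.35,0.35,0.35,0.35,0.35,0.35,0.35,0.35]'

```text
time_s: 24.1
position: [0.5299, -0.3055, 0.1426]
tool_rot: [[-0.068, 0.998, -0.001], [0.998, 0.068, 0.001], [0.001, -0.001, -1.0]]
ft_force: [0.6, 0.5, -3.4]
grip_width: 0.0391
gripper_force: 51.2
```

Call:
drive_tool --offset '[[0,0,0],[0,0,0.3],[0,0,0.3],[0,0,0.2],[0,0,0],[0,0,0],[0,0,0],[0,0,0],[0,0,0],[0,0,0]]' --turn '[[0,0,0],[0,0,0],[0,0,0],[0,0,0],[0,0,0],[0,0,0],[0,0,0],[0,0,0],[0,0,0],[0,0,0]]' --hand '[0.35,0.35,0.35,0.35,0.35,0.35,0.35,0.35,0.35,0.35]'

```text
time_s: 25.35
position: [0.5317, -0.3032, 0.1114]
tool_rot: [[-0.07, 0.998, 0.0], [0.998, 0.07, -0.0], [-0.0, 0.0, -1.0]]
ft_force: [0.1, -0.9, -3.9]
grip_width: 0.0395
gripper_force: 51.3
```

```bash
python3 - <<'E'
from h import *
s=observe();print(s["position"],s["tool_rot"].round(3))
a=cv2.resize(get_image("scene")[180:330,110:260],(390,390));b=cv2.resize(get_image("wrist"),(390,244))
w=np.zeros((390,780,3),np.uint8);w[:,:390]=a;w[:244,390:]=b;cv2.imwrite("pics/m4.png",w)
E
```

```text
[ 0.53174106 -0.30318511  0.11137066] [[-0.07   0.998  0.   ]
 [ 0.998  0.07  -0.   ]
 [-0.     0.    -1.   ]]
```

View pics/m4.png

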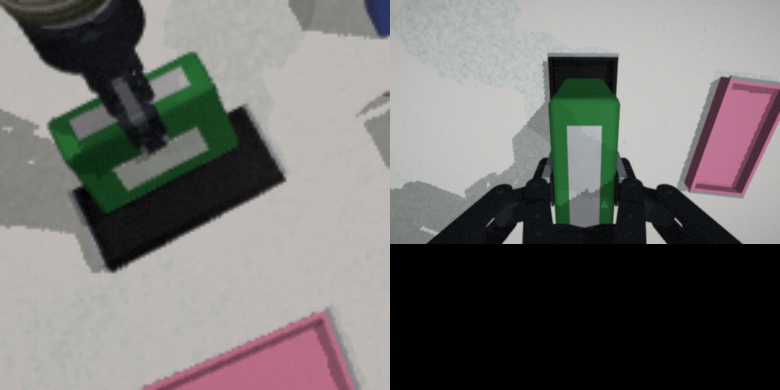

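The green tin is aligned over the black tray. Lower and release.

Call:
drive_tool --offset '[[0,0,0.4],[0,0,0.4],[0,0,0.25],[0,0,0.1],[0,0,0],[0,0,0],[0,0,0],[0,0,0],[0,0,0],[0,0,0]]' --turn '[[0,0,0],[0,0,0],[0,0,0],[0,0,0],[0,0,0],[0,0,0],[0,0,0],[0,0,0],[0,0,0],[0,0,0]]' --hand '[0.35,0.35,0.35,0.35,0.35,0.35,0.5,0.65,0.75,0.75]'

```text
time_s: 26.7
position: [0.5318, -0.3032, 0.0655]
tool_rot: [[-0.07, 0.998, 0.0], [0.998, 0.07, -0.0], [-0.0, 0.0, -1.0]]
ft_force: [-0.2, -0.8, 0.4]
grip_width: 0.0643
gripper_force: 0.0
```

Call:
drive_tool --offset '[[0,0,-0.5],[0,0,-0.8],[0,0,-0.8],[0,0,0],[0,0,0],[0.5,-0.2,0],[0.8,-0.3,0],[0.9,-0.3,0],[0.9,-0.3,0],[0.9,-0.3,0]]' --turn '[[0,0,0],[0,0,0],[0,0,0],[0,0,0.6],[0,0,0.53],[0,0,0],[0,0,0],[0,0,0],[0,0,0],[0,0,0]]' --hand '[0.75,0.75,0.75,0.75,0.75,0.75,0.75,0.75,0.75,0.75]'

```text
time_s: 27.95
position: [0.4831, -0.1395, 0.1495]
tool_rot: [[0.048, 0.999, 0.0], [0.999, -0.048, -0.0], [-0.0, 0.0, -1.0]]
ft_force: [-0.1, 0.1, -0.0]
grip_width: 0.0642
gripper_force: 0.0
```

Call:
drive_tool --offset '[[0.9,-0.3,0],[0.8,-0.3,0],[0.6,-0.2,0],[0.51,-0.16,0],[0,0,0],[0,0,0],[0,0,0],[0,0,0],[0,0,0],[0,0,0]]' --turn '[[0,0,0],[0,0,0],[0,0,0],[0,0,0],[0,0,0],[0,0,0],[0,0,0],[0,0,0],[0,0,0],[0,0,0]]' --hand '[0.75,0.75,0.75,0.75,0.75,0.75,0.75,0.75,0.75,0.75]'

```text
time_s: 29.2
position: [0.4506, -0.0266, 0.1493]
tool_rot: [[0.048, 0.999, -0.0], [0.999, -0.048, 0.0], [0.0, -0.0, -1.0]]
ft_force: [0.8, 0.5, 0.2]
grip_width: 0.0639
gripper_force: 0.0
```

```bash
python3 - <<'E'
from h import *
s=observe();print(s["position"],s["tool_rot"].round(3))
c=camera_info("wrist");im=get_image("wrist");H=cv2.cvtColor(im,cv2.COLOR_BGR2HSV)
t=get_image("top");Ht=cv2.cvtColor(t,cv2.COLOR_BGR2HSV);ct=camera_info("top")
print("green in tray",rect(ct,cv2.inRange(Ht,(45,80,30),(85,255,255)),.1,(380,190,480,260)))
a=cv2.resize(t[190:260,380:480],(300,210));b=cv2.resize(im,(480,300));w=np.zeros((300,780,3),np.uint8);w[:210,:300]=a;w[:,300:]=b;cv2.imwrite("pics/m5.png",w);cv2.imwrite("pics/w5.png",im)
E
```

```text
[ 0.4505824 -0.0266229  0.1493052] [[ 0.048  0.999 -0.   ]
 [ 0.999 -0.048  0.   ]
 [ 0.    -0.    -1.   ]]
green in tray [ 531.2 -294.2   44.4  136.9    4. ]
```

View pics/m5.png

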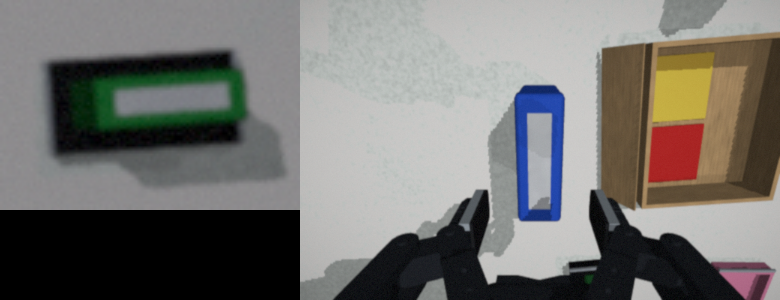

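Green stands in the tray; the blue tin is centred between the fingers.

Call:
drive_tool --offset '[[0,0,0.4],[0,0,0.6],[0,0,0.6],[0,0,0.4],[0,0,0.23],[0,0,0],[0,0,0],[0,0,0],[0,0,0],[0,0,0]]' --turn '[[0,0,0],[0,0,0],[0,0,0],[0,0,0],[0,0,0],[0,0,0],[0,0,0],[0,0,0],[0,0,0],[0,0,0]]' --hand '[0.75,0.75,0.75,0.75,0.75,0.75,0.35,0.35,0.35,0.35]'

```text
time_s: 30.55
position: [0.4509, -0.0266, 0.0608]
tool_rot: [[0.048, 0.999, 0.001], [0.999, -0.048, -0.0], [-0.0, 0.001, -1.0]]
ft_force: [-0.1, 0.5, 6.6]
grip_width: 0.039
gripper_force: 51.7
```

Call:
drive_tool --offset '[[0,0,0],[0,0,0],[0,0,0],[0,0,0],[0,0,-0.4],[0,0,-0.6],[0,0,-0.8],[0,0,-0.5],[0,0,0],[0,0,0]]' --turn '[[0,0,0],[0,0,0],[0,0,0],[0,0,0],[0,0,0],[0,0,0],[0,0,0],[0,0,0],[0,0,0],[0,0,0]]' --hand '[0.35,0.35,0.35,0.35,0.35,0.35,0.35,0.35,0.35,0.35]'

```text
time_s: 31.8
position: [0.45, -0.0263, 0.1512]
tool_rot: [[0.048, 0.999, -0.002], [0.999, -0.048, 0.001], [0.0, -0.002, -1.0]]
ft_force: [-0.6, -0.7, -3.1]
grip_width: 0.0394
gripper_force: 51.3
```

Call:
drive_tool --offset '[[0,0,0],[0,0.4,0],[0,0.7,0],[0,0.9,0],[0,0.9,0],[0,0.9,0],[0.09,0.8,0],[0,0.6,0],[0,0.37,0],[0,0,0]]' --turn '[[0,0,-0.71],[0,0,0],[0,0,0],[0,0,0],[0,0,0],[0,0,0],[0,0,0],[0,0,0],[0,0,0],[0,0,0]]' --hand '[0.35,0.35,0.35,0.35,0.35,0.35,0.35,0.35,0.35,0.35]'

```text
time_s: 33.05
position: [0.6731, -0.017, 0.1499]
tool_rot: [[-0.026, 1.0, -0.003], [1.0, 0.026, 0.001], [0.001, -0.003, -1.0]]
ft_force: [0.2, -0.1, -2.7]
grip_width: 0.0392
gripper_force: 51.3
```

Call:
drive_tool --offset '[[0,0,0.3],[0,0,0.4],[0,0,0.3],[0,0,0],[0,0,0],[0,0,0],[0,0,0],[0,0,0],[0,0,0],[0,0,0]]' --turn '[[0,0,0],[0,0,0],[0,0,0],[0,0,0],[0,0,0],[0,0,0],[0,0,0],[0,0,0],[0,0,0],[0,0,0]]' --hand '[0.35,0.35,0.35,0.35,0.35,0.35,0.35,0.35,0.35,0.35]'

```text
time_s: 34.3
position: [0.6732, -0.0171, 0.1121]
tool_rot: [[-0.026, 1.0, 0.0], [1.0, 0.026, -0.0], [-0.0, 0.0, -1.0]]
ft_force: [-0.6, -0.4, -2.7]
grip_width: 0.0392
gripper_force: 51.3
```

Call:
drive_tool --offset '[[0,0,0.4],[0,0,0.4],[0,0,0.25],[0,0,0.1],[0,0,0],[0,0,0],[0,0,0],[0,0,0],[0,0,0],[0,0,0]]' --turn '[[0,0,0],[0,0,0],[0,0,0],[0,0,0],[0,0,0],[0,0,0],[0,0,0],[0,0,0],[0,0,0],[0,0,0]]' --hand '[0.35,0.35,0.35,0.35,0.35,0.35,0.5,0.6,0.65,0.65]'

```text
time_s: 35.55
position: [0.6732, -0.0171, 0.0662]
tool_rot: [[-0.026, 1.0, 0.0], [1.0, 0.026, -0.0], [-0.0, 0.0, -1.0]]
ft_force: [0.4, -0.4, -0.5]
grip_width: 0.0555
gripper_force: 0.0
```

Call:
drive_tool --offset '[[0,0,-0.4],[0,0,-0.8],[0,0,-0.9],[0,0,-0.9],[0,0,0],[0,0,0],[0,0,0],[0,0,0],[0,0,0],[0,0,0]]' --turn '[[0,0,0],[0,0,0],[0,0,0],[0,0,0],[0,0,1],[0,0,1],[0,0,1],[0,0,1],[0,0,1],[0,0,1]]' --hand '[0.65,0.65,0.65,0.65,0.65,0.65,0.65,0.65,0.65,0.65]'

```text
time_s: 36.8
position: [0.6733, -0.0171, 0.1875]
tool_rot: [[0.569, 0.822, 0.001], [0.822, -0.569, -0.0], [0.001, 0.001, -1.0]]
ft_force: [-0.0, 0.7, 1.0]
grip_width: 0.0553
gripper_force: 0.0
```

Call:
drive_tool --offset '[[0,0,0],[0,0,0],[0,0,0],[0,0,0],[0,0,0],[0,0,0],[0,0,0],[0,0,0],[0,0,0],[0,0,0]]' --turn '[[0,0,1],[0,0,1],[0,0,1],[0,0,1],[0,0,1],[0,0,1],[0,0,1],[0,0,1],[0,0,1],[0,0,0.25]]' --hand '[0.65,0.65,0.65,0.65,0.65,0.65,0.65,0.65,0.65,0.65]'

```text
time_s: 38.05
position: [0.6733, -0.0171, 0.1873]
tool_rot: [[1.0, -0.0, 0.001], [-0.0, -1.0, -0.0], [0.001, 0.0, -1.0]]
ft_force: [0.2, 0.7, 0.4]
grip_width: 0.0558
gripper_force: 0.0
```

Call:
drive_tool --offset '[[-0.4,-0.7,0],[-0.6,-0.95,0],[-0.6,-0.95,0],[-0.6,-0.95,0],[-0.6,-0.95,0],[-0.6,-0.95,0],[-0.6,-0.95,0],[-0.6,-0.95,0],[-0.5,-0.9,0],[-0.4,-0.68,0]]' --turn '[[0,0,0],[0,0,0],[0,0,0],[0,0,0],[0,0,0],[0,0,0],[0,0,0],[0,0,0],[0,0,0],[0,0,0]]' --hand '[0.6,0.6,0.6,0.6,0.6,0.6,0.6,0.6,0.6,0.6]'

```text
time_s: 39.3
position: [0.4523, 0.3415, 0.1869]
tool_rot: [[1.0, 0.002, 0.001], [0.002, -1.0, 0.0], [0.001, -0.0, -1.0]]
ft_force: [0.4, -0.5, -0.2]
grip_width: 0.0511
gripper_force: 0.0
```

```bash
python3 - <<'E'
from h import *
s=observe();print(s["position"])
ct=camera_info("top");t=get_image("top");H=cv2.cvtColor(t,cv2.COLOR_BGR2HSV)
print("stripe blue",rect(ct,cv2.inRange(H,(0,0,110),(180,70,255)),.1,(292,156,340,172)))
print("stripe green",rect(ct,cv2.inRange(H,(0,0,110),(180,70,255)),.1,(415,212,458,236)))
a=cv2.resize(t[135:295,275:475],(500,400));b=cv2.resize(get_image("wrist")[:,100:540],(300,273));w=np.zeros((400,800,3),np.uint8);w[:,:500]=a;w[:273,500:]=b;cv2.imwrite("pics/m6.png",w)
E
```

```text
[0.45228649 0.34150462 0.1869495 ]
stripe blue [673.3 -17.5  18.6  87.9   2.5]
stripe green [ 531.8 -305.    19.7   90.4    4.2]
```

View pics/m6.png

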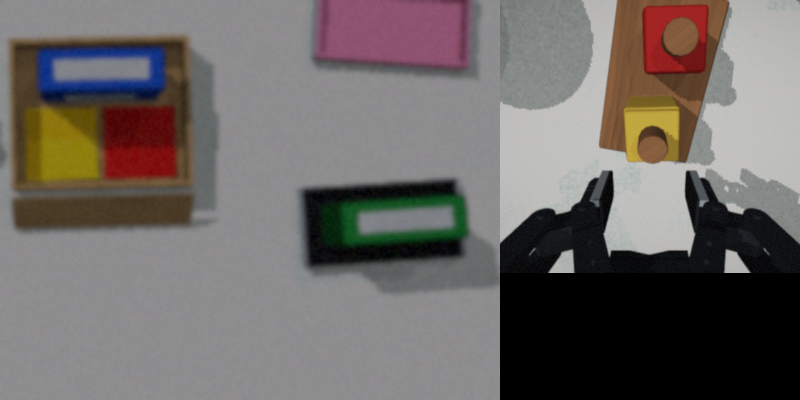

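The blue tin stands in the back place and the green tin in the tray; the red and yellow pads are clear. On the board, the red lid (675,39 in the montage) looks slightly turned, so I'll measure it.

```bash
python3 - <<'E'
from h import *
s=observe();c=camera_info("wrist");im=get_image("wrist");H=cv2.cvtColor(im,cv2.COLOR_BGR2HSV)
print(s["position"])
red=cv2.bitwise_or(cv2.inRange(H,(0,150,50),(5,255,255)),cv2.inRange(H,(174,150,50),(180,255,255)))
print("red",rect(c,red,.1,(280,0,420,120)))
print("yel",rect(c,cv2.inRange(H,(18,100,40),(36,255,255)),.1,(260,120,400,260)))
cv2.imwrite("pics/m7.png",cv2.resize(im[0:260,240:440],None,fx=3,fy=2.3*1.0) if 0 else cv2.resize(im[0:260,240:440],None,fx=2.3,fy=2.3,interpolation=2))
E
```

```text
[0.45167628 0.34226056 0.18688377]
red [548.7 320.8  60.   60.7   1.6]
yel [459.5 341.7  60.6  73.5 -88.4]
```

View pics/m7.png

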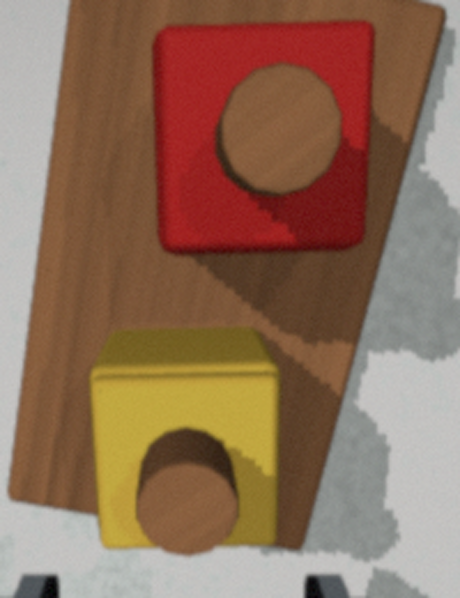

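Both lids have yaw 1.6°, the same as the carton. I'll pick up yellow.

Call:
drive_tool --offset '[[0.04,0.05,0.3],[0,0,0.5],[0,0,0.5],[0,0,0.45],[0,0,0.3],[0,0,0],[0,0,0],[0,0,0],[0,0,0],[0,0,0]]' --turn '[[0,0,0],[0,0,0],[0,0,0],[0,0,0],[0,0,0],[0,0,0],[0,0,0],[0,0,0],[0,0,0],[0,0,0]]' --hand '[0.6,0.6,0.6,0.6,0.6,0.6,0.6,0.2,0.2,0.2]' --newtons 40

```text
time_s: 40.7
position: [0.4551, 0.3383, 0.1047]
tool_rot: [[1.0, 0.0, 0.001], [0.0, -1.0, 0.0], [0.001, -0.0, -1.0]]
ft_force: [-0.4, 0.5, 4.3]
grip_width: 0.029
gripper_force: 41.2
```

Call:
drive_tool --offset '[[0,0,0],[0,0,0],[0,0,0],[0,0,0],[0,0,0],[0,0,0],[0,0,0],[0,0,0],[0,0,0],[0,0,0]]' --turn '[[0,0,0],[0,0,0],[0,0,0],[0,0,0],[0,0,0],[0,0,0],[0,0,0],[0,0,0],[0,0,0],[0,0,0]]' --hand '[0.2,0.2,0.2,0.2,0.2,0.2,0.2,0.2,0.2,0.2]'

```text
time_s: 41.95
position: [0.4551, 0.3383, 0.1047]
tool_rot: [[1.0, 0.0, 0.001], [0.0, -1.0, 0.0], [0.001, -0.0, -1.0]]
ft_force: [0.2, 1.1, 4.8]
grip_width: 0.029
gripper_force: 41.5
```

Call:
drive_tool --offset '[[0,0,-0.3],[0,0,-0.7],[0,0,-0.8],[0,0,-0.8],[0,0,-0.4],[0.3,0.5,0],[0.4,0.9,0],[0.4,0.9,0],[0.4,0.9,0],[0.5,0.9,0]]' --turn '[[0,0,0],[0,0,0],[0,0,0],[0,0,0],[0,0,0],[0,0,0],[0,0,0],[0,0,0],[0,0,0],[0,0,0]]' --hand '[0.2,0.2,0.2,0.2,0.2,0.2,0.2,0.2,0.2,0.2]'

```text
time_s: 43.2
position: [0.5347, 0.1729, 0.2242]
tool_rot: [[1.0, 0.0, -0.001], [0.0, -1.0, -0.0], [-0.001, 0.0, -1.0]]
ft_force: [-0.1, -0.1, -3.5]
grip_width: 0.0287
gripper_force: 41.1
```

Call:
drive_tool --offset '[[0.5,0.9,0],[0.5,0.9,0],[0.5,0.9,0],[0.3,0.7,0],[0.17,0.43,0],[0,0,0],[0,0,0.5],[0,0,0.8],[0,0,0.6],[0,0,0]]' --turn '[[0,0,0],[0,0,0],[0,0,0],[0,0,0],[0,0,0],[0,0,0],[0,0,0],[0,0,0],[0,0,0],[0,0,0]]' --hand '[0.2,0.2,0.2,0.2,0.2,0.2,0.2,0.2,0.2,0.2]'

```text
time_s: 44.45
position: [0.6123, 0.0222, 0.1468]
tool_rot: [[1.0, 0.001, -0.004], [0.001, -1.0, 0.001], [-0.004, -0.001, -1.0]]
ft_force: [0.3, -0.8, -2.9]
grip_width: 0.0288
gripper_force: 40.8
```

Call:
drive_tool --offset '[[0,0,0],[0,0,0],[0,0,0],[0,0,0],[0,0,0],[0,0,0],[0,0,0],[0,0,0],[0,0,0],[0,0,0]]' --turn '[[0,0,0],[0,0,0],[0,0,0],[0,0,0],[0,0,0],[0,0,0],[0,0,0],[0,0,0],[0,0,0],[0,0,0]]' --hand '[0.2,0.2,0.2,0.2,0.2,0.2,0.2,0.2,0.2,0.2]'

```text
time_s: 45.7
position: [0.6136, 0.0209, 0.1481]
tool_rot: [[1.0, 0.0, 0.0], [0.0, -1.0, 0.0], [0.0, -0.0, -1.0]]
ft_force: [0.1, 0.1, -2.8]
grip_width: 0.0289
gripper_force: 40.9
```

Call:
drive_tool --offset '[[0,0,0.3],[0,0,0.4],[0,0,0.3],[0,0,0.15],[0,0,0.08],[0,0,0],[0,0,0],[0,0,0],[0,0,0],[0,0,0]]' --turn '[[0,0,0],[0,0,0],[0,0,0],[0,0,0],[0,0,0],[0,0,0],[0,0,0],[0,0,0],[0,0,0],[0,0,0]]' --hand '[0.2,0.2,0.2,0.2,0.2,0.2,0.2,0.4,0.5,0.6]'

```text
time_s: 46.95
position: [0.6137, 0.0209, 0.0992]
tool_rot: [[1.0, -0.0, 0.001], [-0.0, -1.0, -0.0], [0.001, 0.0, -1.0]]
ft_force: [-0.2, -0.1, -0.5]
grip_width: 0.0511
gripper_force: 0.0
```

Call:
drive_tool --offset '[[0,0,-0.5],[0,0,-0.8],[0,0,-0.8],[-0.2,-0.6,0],[-0.2,-0.9,0],[-0.2,-0.9,0],[-0.2,-0.9,0],[-0.2,-0.9,0],[-0.2,-0.9,0],[-0.2,-0.9,0]]' --turn '[[0,0,0],[0,0,0],[0,0,0],[0,0,0],[0,0,0],[0,0,0],[0,0,0],[0,0,0],[0,0,0],[0,0,0]]' --hand '[0.6,0.6,0.6,0.6,0.6,0.6,0.6,0.6,0.6,0.6]'

```text
time_s: 48.2
position: [0.5573, 0.2621, 0.1831]
tool_rot: [[1.0, -0.0, 0.0], [-0.0, -1.0, 0.0], [0.0, -0.0, -1.0]]
ft_force: [0.2, -0.3, -0.0]
grip_width: 0.0511
gripper_force: 0.0
```

Call:
drive_tool --offset '[[-0.16,-0.9,0],[0,-0.58,0],[0,0,0],[0,0,0.4],[0,0,0.4],[0,0,0],[0,0,0],[0,0,0],[0,0,0],[0,0,0]]' --turn '[[0,0,0],[0,0,0],[0,0,0],[0,0,0],[0,0,0],[0,0,0],[0,0,0],[0,0,0],[0,0,0],[0,0,0]]' --hand '[0.6,0.6,0.6,0.6,0.6,0.6,0.6,0.6,0.6,0.6]'

```text
time_s: 49.45
position: [0.5512, 0.3201, 0.1511]
tool_rot: [[1.0, 0.0, 0.0], [0.0, -1.0, 0.0], [0.0, -0.0, -1.0]]
ft_force: [-0.9, 0.0, -0.4]
grip_width: 0.0512
gripper_force: 0.0
```

Down 46 mm (1.15), then grip.

Call:
drive_tool --offset '[[0,0,0.4],[0,0,0.4],[0,0,0.25],[0,0,0.1],[0,0,0],[0,0,0],[0,0,0],[0,0,0],[0,0,0],[0,0,0]]' --turn '[[0,0,0],[0,0,0],[0,0,0],[0,0,0],[0,0,0],[0,0,0],[0,0,0],[0,0,0],[0,0,0],[0,0,0]]' --hand '[0.6,0.6,0.6,0.6,0.6,0.2,0.2,0.2,0.2,0.2]'

```text
time_s: 50.7
position: [0.5515, 0.3201, 0.1055]
tool_rot: [[1.0, -0.0, 0.001], [-0.0, -1.0, 0.0], [0.001, -0.0, -1.0]]
ft_force: [-0.5, -2.2, 5.7]
grip_width: 0.0291
gripper_force: 39.7
```

Call:
drive_tool --offset '[[0,0,0],[0,0,0],[0,0,0],[0,0,-0.3],[0,0,-0.7],[0,0,-0.9],[0,0,-0.9],[0,0,-0.9],[0,0,-0.6],[0,0,0]]' --turn '[[0,0,0],[0,0,0],[0,0,0],[0,0,0],[0,0,0],[0,0,0],[0,0,0],[0,0,0],[0,0,0],[0,0,0]]' --hand '[0.2,0.2,0.2,0.2,0.2,0.2,0.2,0.2,0.2,0.2]'

```text
time_s: 51.95
position: [0.5514, 0.3204, 0.2784]
tool_rot: [[1.0, 0.0, 0.003], [0.0, -1.0, 0.001], [0.003, -0.001, -1.0]]
ft_force: [0.6, 0.9, -3.6]
grip_width: 0.0288
gripper_force: 40.1
```

Call:
drive_tool --offset '[[0.1,0.5,0],[0.2,0.8,0],[0.2,1,0],[0.2,1,0],[0.2,1,0],[0.2,1,0],[0.2,1,0],[0.2,1,0],[0.04,0.9,0],[0,0.8,0]]' --turn '[[0,0,0],[0,0,0],[0,0,0],[0,0,0],[0,0,0],[0,0,0],[0,0,0],[0,0,0],[0,0,0],[0,0,0]]' --hand '[0.2,0.2,0.2,0.2,0.2,0.2,0.2,0.2,0.2,0.2]'

```text
time_s: 53.2
position: [0.612, -0.0422, 0.2751]
tool_rot: [[1.0, -0.001, -0.003], [-0.001, -1.0, 0.001], [-0.003, -0.001, -1.0]]
ft_force: [-0.2, -0.0, -2.8]
grip_width: 0.029
gripper_force: 40.1
```

Call:
drive_tool --offset '[[0,0.45,0],[0,0,0],[0,0,0.5],[0,0,0.8],[0,0,0.8],[0,0,0.7],[0,0,0.4],[0,0,0],[0,0,0],[0,0,0]]' --turn '[[0,0,0],[0,0,0],[0,0,0],[0,0,0],[0,0,0],[0,0,0],[0,0,0],[0,0,0],[0,0,0],[0,0,0]]' --hand '[0.2,0.2,0.2,0.2,0.2,0.2,0.2,0.2,0.2,0.2]'

```text
time_s: 54.45
position: [0.6132, -0.0579, 0.15]
tool_rot: [[1.0, 0.0, 0.002], [0.0, -1.0, -0.001], [0.002, 0.001, -1.0]]
ft_force: [0.3, 0.5, -3.5]
grip_width: 0.0288
gripper_force: 40.2
```

```bash
python3 - <<'E'
from h import *
s=observe();print(s["position"])
a=cv2.resize(get_image("scene")[150:290,240:400],(400,350));b=cv2.resize(get_image("wrist")[:300],(400,188));w=np.zeros((350,800,3),np.uint8);w[:,:400]=a;w[:188,400:]=b;cv2.imwrite("pics/m8.png",w)
E
```

```text
[ 0.613212   -0.05790227  0.15003918]
```

View pics/m8.png

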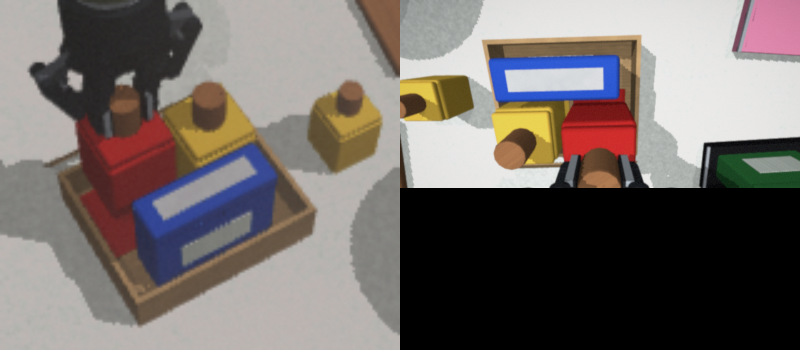

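The red canister is upright above its pad, with yellow beside it and blue behind. Lower, release and back off for a check.

Call:
drive_tool --offset '[[0,0,0.3],[0,0,0.4],[0,0,0.3],[0,0,0.17],[0,0,0.09],[0,0,0],[0,0,0],[0,0,0],[0,0,0],[0,0,0]]' --turn '[[0,0,0],[0,0,0],[0,0,0],[0,0,0],[0,0,0],[0,0,0],[0,0,0],[0,0,0],[0,0,0],[0,0,0]]' --hand '[0.2,0.2,0.2,0.2,0.2,0.2,0.2,0.4,0.5,0.6]'

```text
time_s: 55.8
position: [0.6128, -0.0578, 0.0984]
tool_rot: [[1.0, 0.0, -0.0], [0.0, -1.0, 0.0], [-0.0, -0.0, -1.0]]
ft_force: [0.6, -0.6, -0.0]
grip_width: 0.0512
gripper_force: 0.0
```

Call:
drive_tool --offset '[[0,0,-0.4],[0,0,-0.8],[0,0,-0.9],[-0.3,-0.3,-0.9],[-0.4,-0.4,-0.9],[-0.5,-0.3,-0.4],[-0.3,0,0],[0,0,0],[0,0,0],[0,0,0]]' --turn '[[0,0,0],[0,0,0],[0,0,0],[0,0,0],[0,0,0],[0,0,0],[0,0,0],[0,0,0],[0,0,0],[0,0,0]]' --hand '[0.6,0.6,0.6,0.6,0.6,0.6,0.6,0.6,0.6,0.6]'

```text
time_s: 57.05
position: [0.5531, -0.0183, 0.2698]
tool_rot: [[1.0, -0.0, -0.001], [-0.0, -1.0, 0.0], [-0.001, -0.0, -1.0]]
ft_force: [0.4, 0.1, 0.4]
grip_width: 0.0513
gripper_force: 0.0
```

```bash
python3 - <<'E'
from h import *
s=observe();print(s["position"],s["time_s"])
c=camera_info("wrist");im=get_image("wrist");H=cv2.cvtColor(im,cv2.COLOR_BGR2HSV)
# predicted outlines: pads (z=8) and canister underside, on the carton pose
A=np.deg2rad(1.4);R=np.array([[np.cos(A),-np.sin(A)],[np.sin(A),np.cos(A)]])
k=4;y0,y1,x0,x1=20,200,210,410
v=cv2.resize(im[y0:y1,x0:x1],None,fx=k*.9,fy=k*.9*.9 if 0 else k*.9,interpolation=2)[:600]
cv2.imwrite("pics/m9.png",cv2.resize(im[10:200,210:420],(663,600),interpolation=2))
for n,m,roi in (("yk",cv2.inRange(H,(5,60,40),(17,215,255)),(0,0,0,0)),):pass
red=cv2.bitwise_or(cv2.inRange(H,(0,150,50),(5,255,255)),cv2.inRange(H,(174,150,50),(180,255,255)))
print("red",rect(c,red,.094,(300,0,430,220)));print("yel",rect(c,cv2.inRange(H,(20,120,60),(35,255,255)),.094,(225,0,330,220)))
print("stripe",rect(c,cv2.inRange(H,(0,0,140),(180,60,255)),.1,(255,40,378,90)))
E
```

```text
[ 0.55311939 -0.01825743  0.26977318] 57.05
red [613.5 -54.1  64.1  67.9   1.6]
yel [611.4  19.   65.9  69.9   1.6]
stripe [667.  -16.   10.4  89.4   0. ]
```

View pics/m9.png

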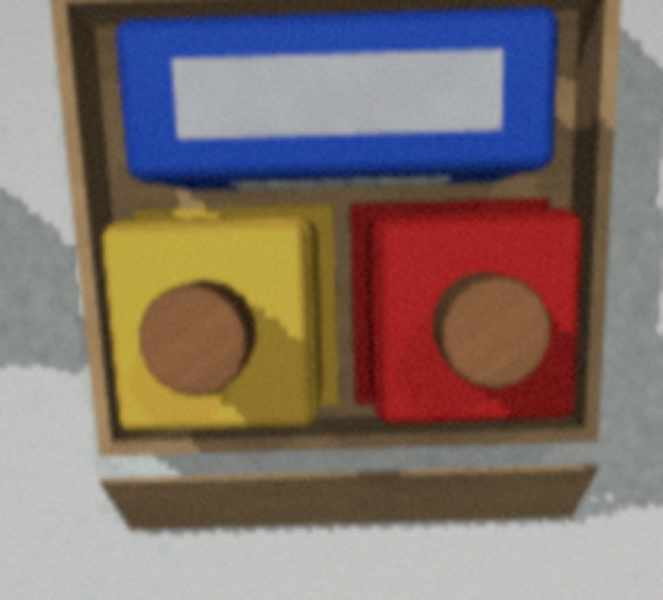

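Both canisters stand square on their own pads at a yaw of 1.6°, matching the carton, and the blue tin is behind them in the back place.

```bash
python3 -c "
from rig import env
print(env.close_job())"
```

```text
the job is handed in; nothing more can be done
None
```

The job is done and handed in at about 57 s: the green tin stands in the black tray, the blue tin is in the carton's back place, and the red and yellow canisters are back on their own pads, all upright.

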